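# Draw the locating pin of a board jig back to its groove and hold it

### The arm

A 6-joint arm with a two-finger parallel gripper is mounted at the origin on the work surface. World frame = base frame: x ahead of the robot, y to its left, z up, the work surface at z = 0. Lengths are in m, angles in rad, forces in N, time in s.
With the tool pointing down it reaches from about 0.35 to 0.975 m from the base axis. Payload 4.9 kg.
Tool frame: the origin (TCP) lies midway between the tips of the shut fingers; the grasp point (between the pads) lies 19 mm behind it; z points along the fingers, y is the line along which they close (so a half turn about z gives the same grasp; the last joint's range is limited). The gripper opens to 85 mm and grips with 20 to 120 N. Pads are 22 mm wide; open, the fingers measure 114 mm over their backs; the gripper's body (76 mm by 85 mm) begins 54 mm behind the grasp point. The pads swing forward as they close: fully open they stand 13 mm farther back than shut.
Start: joints at [-0.119, 0.053, 1.613, -0, 1.476, -0.119], TCP at [0.625, 0, 0.231] pointing down, gripper open.
Joint ranges: [-3.01, 3.01], [-1.01, 2.22], [0.06, 2.58], [-1.02, 4.17], [0.09, 2.62], [-3.14, 3.14]. Speed limits (rad/s): [2.57, 2.57, 3.14, 3.14, 3.14, 3.14].

### API

Orientations are given as a rotation vector (axis times angle).
In Python, from plant import * gives the robot as it stands.
- The arm moves only by the shell command python3 -m handwheel 'ROWS' [FORCE]. ROWS is JSON, a list of rows, each a list of 3 entries, a list of its own where there are three numbers: the shift along the tool's x, y, z in mm, then the turn, a rotation vector about the tool's x, y, z in degrees, then the gripper command: -1 is fully open, 1 is shut, values between are in proportion. A call has 1 to 20 rows; each row shifts and turns the commanded pose from where the row before left it, along the tool's axes as they then stand; what a row does not reach is not made up. A row lasts 1/12 s, in which the tool goes at most 41.7 mm and 7.16 degrees, less where a joint would pass 70% of its speed; a pose out of reach is approached as far as the arm can. A call with a gripper value outside its range is refused whole. The fingers move at their own pace and stop on an object; FORCE is the grip in N (left out, the last holds). Time passes only in rows, so rows that do not move let the fingers close. It gives the time, the measured TCP pose, the force, the opening and the grip force at its end, in the units of the state.
- observe(): the state, without advancing time (a new reading comes with each control period).
- get_image(name): name is "scene" or "side" or "wrist"; returns the picture (384x512x3 uint8, red, green, blue); there is no depth.
- calibration(name): a dict with "fx", "fy", "cx", "cy" (pixels), "R" (3x3) and "t" (3): a world point X has camera coordinates R X + t. Camera axes: x right, y down, z forward; pixel columns grow to the right and rows downward; lengths in m; the calibration is good to about 2 mm. A picture is of the moment at which its call begins: read the wrist's pose just before it. calibration takes no time and is no camera call; for the wrist camera it gives the pose at the moment of the call.
- finish_job(): hands the job in; it is judged then, once.
The state is a dict: "t": time; "joint_pos": joint angles; "joint_velocities": joint speeds; "tau": joint torques, N m; "eef_pos": TCP position; "eef_rot": TCP orientation; "contact_force": force on the tool from outside, world axes, zero at the start; "moment": the same for the moment, N m; "width": opening from 0.0 (shut) to 1.0 (fully open); "grip_force": force on a finger pad.
Only numpy, scipy, OpenCV 4.12 (cv2) and the standard library are available. Lean on these libraries where they do the work, as an engineer would, in place of code of your own. Each camera call takes 0.05 s, during which the arm holds its last target. There are 200 camera calls.

### The job

On the tilted board jig, swing the flat steel keeper clear of the locating pin's collar by pushing the upright post on its tail uphill. Then grip the pin by its ribbed handle and draw it, straight along its slanting bore and without forcing it sideways, until the groove round its shank has just come out of the block's face. Do not pull the pin right out, leave everything else on the bench undisturbed, and finish still gripping the pin, holding it motionless at that point so that the board could be swapped.

Things in the scene. Friction and masses are not known exactly. Their poses are not given: they have to be found in the camera images.
- block: Fixed aluminium block of the jig, 70 x 130 x 65 mm (thick), tilted 25 deg: its upper face looks up and towards the robot. Origin: bore's mouth, centre of the upper face, 95 mm above the bench. z: bore axis, out of the face; x: uphill in the face, away from the robot; y: along the face, to the left. Bore 21.6 mm wide. A board with parts to 25 mm above the face lies at y = 80 to 198 mm.
- pin_collar (a point): Loose steel locating pin, about 0.25 kg: point on its axis at the collar's underside; z from shank to head. Shank 20 mm thick, 80 mm long below it, groove 6 mm wide from 37 to 43 mm below it; collar 34 mm wide, 8 mm thick. At first the collar rests on the block's face (this point at the block's origin); the groove is just fully out when this point is 43 mm out along the bore.
- pin_grip (a point): Middle of the pin's ribbed handle, on its axis, 32 mm above pin_collar; axes as the pin's. The handle is round, 22 mm thick, from 8 to 55 mm above pin_collar; above it a head 30 mm wide up to 68 mm.
- pin: The same locating pin; origin at pin_collar, z along the pin towards the head.
- keeper (a joint): Turn of the keeper, 0 to 1.2 rad: flat steel bar 12 mm wide, 9.5 to 14.5 mm above the block's face, hinged about the block's z at block x = 0, y = -50 mm. At 0 its nose points to block +y and ends at y = -12 mm, over the pin's collar; as it grows the nose goes downhill, the tail uphill. Clear from 0.5. Starts at 0 to 0.15; stays where left (friction about 1 N at the post).
- keeper_post (a point): Middle of the upright round post on the keeper's tail, 40 mm from the hinge, away from the nose; 12 mm thick, standing along the block's z from 14.5 to 44.5 mm above its face. Push it uphill (block +x) by some 30 mm to swing the keeper clear.
- jig: Fixed steel base plate of the jig, 220 x 300 x 12 mm, carrying block, board and keeper. Origin on the bench under the block; x away from the robot (the jig is turned up to 0.35 rad either way); the plate reaches from y = -100 to +200 mm.
- capacitor: Bystander: black cylinder 30 mm wide, 42 mm tall, standing on the jig's base. Origin under it.
- spacer: Bystander: aluminium ring 32 mm wide, 10 mm tall, lying on the jig's base.
- screwdriver: Bystander: screwdriver lying to the right of the jig (-y).
- oiler: Bystander: yellow bottle 64 mm wide, 150 mm tall.
- mug: Bystander: blue mug 76 mm wide, 90 mm tall.
- heatsink: Bystander: finned aluminium heat sink 50 x 80 x 40 mm.
- standpin: Bystander: a stubby steel plug 38 mm wide, 72 mm tall, standing on a black stand; not the pin of the job.
Not all that is in view belongs to the job. Leave any turquoise or yellow look-alike of the pin alone.

How it is judged:
On the way, in this order (a step that is already met when the one before it is completed fails the run):
1. the keeper is swung clear while the pin is still home (value of joint keeper above 0.5 rad and z of pin_collar in the frame of block below 0.006 m), for 0.2 s.
2. the pin, gripped, is drawn to its groove (z of pin_collar in the frame of block between 0.038 and 0.053 m and contact force between the fingers and pin above 2 N), for 0.2 s.
At the end, for the whole second after the job is handed in: The program ends with the pin gripped by the fingers (over 2 N), drawn 38 to 53 mm out of the block (groove just out at 43 mm), within 0.06 rad of the bore's axis, pressing on the jig with less than 15 N, still (under 10 mm/s and 0.15 rad/s), and the keeper still swung clear (over 0.5 rad) (all of step 2 and angle between the z axis of pin and the z axis of block, either way round below 0.06 rad and contact force between pin and jig below 15 N and linear speed of pin below 0.01 m/s and angular speed of pin below 0.15 rad/s and value of joint keeper above 0.5 rad); the arm keeps its last pose, push and grip.
It fails at once if the pin is pulled more than 65 mm out (z of pin_collar in the frame of block above 0.065 m).
It fails at once if the pin is forced against the jig with more than 50 N (contact force between pin and jig above 50 N).
It fails at once if a bystander is moved by more than 25 mm (distance of any of capacitor, spacer, screwdriver, oiler, mug, heatsink, standpin from where it was at the start of the episode above 0.025 m).
It also fails if it takes over 48 s, if anything falls off the work surface, if the arm or the gripper's body presses on something with over 40 N, if the wrist force passes 120 N, or if a joint passes its speed limit or range.

## Working session

There is one attempt and no reset: what is moved stays moved. The work goes in short steps, Python scripts to look and compute and a shell command to move; the robot and the scene stay as the last step left them, time stands still between calls to the robot, and variables do not carry over. Pictures are saved under pics/ and viewed, at most 12 in all, crops included, and the job is handed in when it is done.

```bash
mkdir -p pics; ls
python3 - <<'E'
from plant import *
import cv2
for n in ("scene","side","wrist"):
    im=get_image(n); cv2.imwrite(f"pics/{n}0.png",im[:,:,::-1])
    c=calibration(n); print(n,c)
print(observe())
E
```

```text
pics
scene {'fx': 372.15588745304456, 'fy': 372.15588745304456, 'cx': 258.95327240335035, 'cy': 198.3472436828863, 'R': array([[-0.8503083 ,  0.5262391 , -0.00694265],
       [ 0.34368735,  0.54525026, -0.76457907],
       [-0.39856592, -0.65251403, -0.64449255]]), 't': array([ 0.44595441, -0.11415654,  1.39784619])}
side {'fx': 496.50153498890484, 'fy': 496.50153498890484, 'cx': 250.06810780210643, 'cy': 186.29117483085122, 'R': array([[-0.96756341, -0.25226455, -0.01355117],
       [-0.17675188,  0.71430857, -0.67714256],
       [ 0.18049878, -0.65278317, -0.73572707]]), 't': array([0.52606677, 0.18132768, 1.36584921])}
wrist {'fx': 294.27870886673395, 'fy': 294.27870886673395, 'cx': 252.92737832762975, 'cy': 186.84968632941215, 'R': array([[ 9.99997246e-01, -1.24781410e-03, -1.98752148e-03],
       [-5.88481110e-04, -9.53196025e-01,  3.02352429e-01],
       [-2.27177720e-03, -3.02350427e-01, -9.53194135e-01]]), 't': array([-0.62333382, -0.03809211,  0.38006719])}
{'t': 0.15, 'joint_pos': array([-1.18997949e-01,  5.31833034e-02,  1.61397019e+00, -1.21600309e-05,
        1.47602655e+00, -1.18980128e-01]), 'joint_velocities': array([ 0.00212264, -0.00220497, -0.00437973,  0.0004424 ,  0.00014839,
       -0.00081364]), 'tau': array([ 5.10442842e-04, -3.94241810e+01, -3.70721948e+01, -1.15854355e-04,
        4.61802789e-03,  5.00508997e-05]), 'eef_pos': array([6.24509925e-01, 5.68852880e-05, 2.30364056e-01]), 'eef_rot': array([-2.22058268e+00, -2.22054569e+00,  1.55571164e-03]), 'contact_force': array([ 0.10733967,  0.36622869, -0.49936896]), 'moment': array([ 0.00770872, -0.01145123, -0.01768989]), 'grip_force': 0.0, 'width': 1.0012900610776896}
```

View pics/scene0.png

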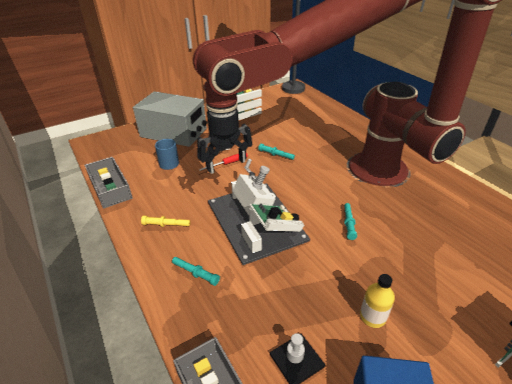

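View pics/side0.png

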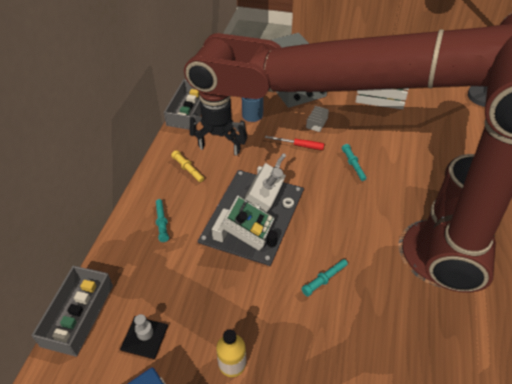

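View pics/wrist0.png

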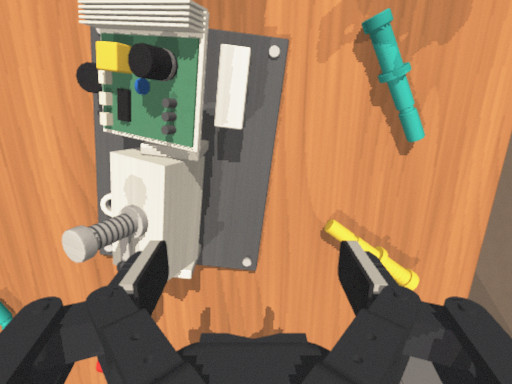

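The wrist view shows the block at (155,210), the pin head at (82,243) leaning towards the robot, and the board at (150,85). In the scene view the pin is near (260,180), in the side view near (275,170). I'll enlarge these.

Run:
```python
import cv2
for n,(x,y,w,h) in {"scene":(205,155,106,106),"side":(200,140,110,110),"wrist":(50,130,170,160)}.items():
    im=cv2.imread(f"pics/{n}0.png")[y:y+h,x:x+w]
    s=6 if n!="wrist" else 4
    im=im[:int(600/s),:int(800/s)]
    im=cv2.resize(im,None,fx=s,fy=s,interpolation=cv2.INTER_CUBIC)[:600]
    cv2.imwrite(f"pics/{n}0c.png",im)
```

```text
(no output)
```

View pics/scene0c.png

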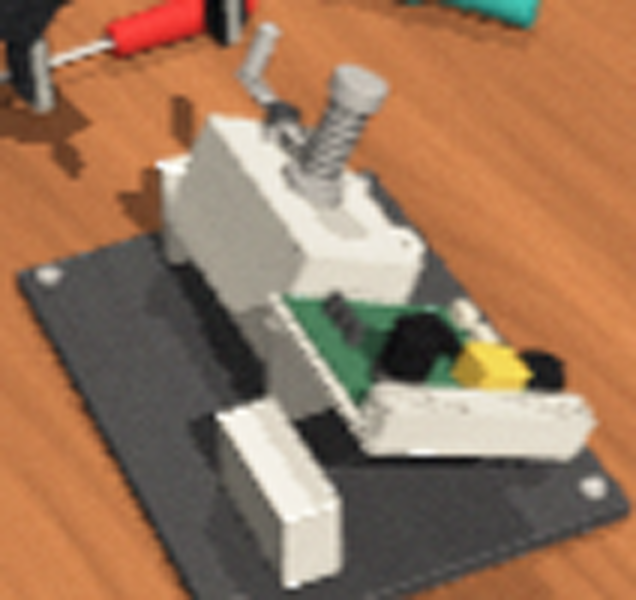

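View pics/side0c.png

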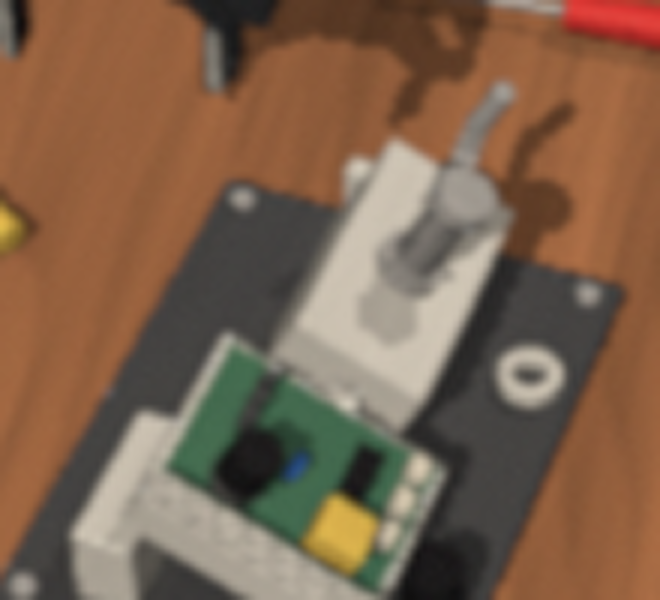

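View pics/wrist0c.png

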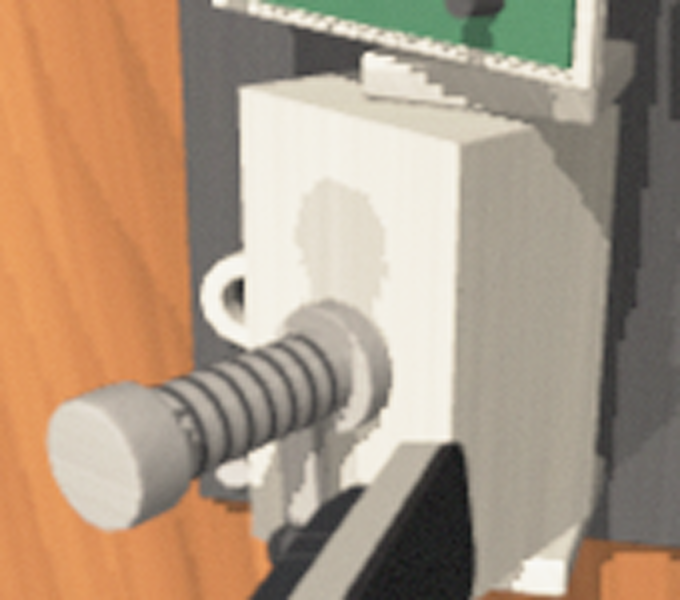

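Readings (crop pixels):
- Scene: face corners at (210,118), (305,260), (418,246), head top at (361,82), post top at (266,30).
- Side: corners at (395,140), (512,212), (302,327), (430,388), head top at (470,193), post top at (504,92).
- Wrist: corners at (242,90), (460,145), head disc at (98,462).

Next I fit the jig's pose and the keeper angle to these.

```bash
cat > h.py <<'E'
from plant import *
import numpy as np
from scipy.spatial.transform import Rotation as Ro
from scipy.optimize import least_squares
def blockR(yaw,tilt=np.radians(25)):
    # x uphill away from robot, z up & towards robot
    return Ro.from_euler('z',yaw)*Ro.from_euler('y',-tilt)
def proj(c,X):
    p=c['R']@X+c['t']; return np.array([c['fx']*p[0]/p[2]+c['cx'],c['fy']*p[1]/p[2]+c['cy']])
E
cat > fit.py <<'E'
from h import *
C={n:calibration(n) for n in("scene","side","wrist")}
off={"scene":(205,155,6),"side":(200,140,6),"wrist":(50,130,4)}
P=[("scene",(35,-65,0),(210,118)),("scene",(35,65,0),(305,260)),("scene",(-35,65,0),(418,246)),("scene",(0,0,68),(361,82)),("scene","post",(266,30)),
("side",(35,-65,0),(395,140)),("side",(-35,-65,0),(512,212)),("side",(35,65,0),(302,327)),("side",(-35,65,0),(430,388)),("side",(0,0,68),(470,193)),("side","post",(504,92)),
("wrist",(-35,65,0),(242,90)),("wrist",(35,65,0),(460,145)),("wrist",(0,0,68),(98,462))]
def f(p):
    R=blockR(p[2]).as_matrix(); o=np.array([p[0],p[1],p[4]]); r=[]
    for n,b,uv in P:
        if b=="post": b=(40*np.sin(p[3]),-50-40*np.cos(p[3]),44.5)
        x,y,s=off[n]; e=proj(C[n],o+R@np.array(b)/1e3)-(x+(uv[0]+.5)/s-.5,y+(uv[1]+.5)/s-.5)
        r+=list(e)
    return np.array(r+[(p[4]-.095)/.0005])
s=least_squares(f,[.52,.0,0,.1,.095],loss='soft_l1')
print(s.x.round(4)); 
for q,e in zip(P,f(s.x)[:-1].reshape(-1,2)): print(q[0],q[1],e.round(2))
E
python3 fit.py
```

```text
[ 0.5039 -0.0463 -0.1133  0.061   0.0948]
scene (35, -65, 0) [-0.65 -0.54]
scene (35, 65, 0) [ 0.63 -0.72]
scene (-35, 65, 0) [0.68 3.24]
scene (0, 0, 68) [ 0.1  -0.66]
scene post [ 0.41 -0.45]
side (35, -65, 0) [-0.84  0.17]
side (-35, -65, 0) [-0.15  0.6 ]
side (35, 65, 0) [-1.4   0.04]
side (-35, 65, 0) [-1.28  2.9 ]
side (0, 0, 68) [-0.6   0.21]
side post [-0.32  0.05]
wrist (-35, 65, 0) [-0.09 -0.06]
wrist (35, 65, 0) [ 0.22 -0.02]
wrist (0, 0, 68) [-0.78  2.28]
```

```bash
cat >> h.py <<'E'
O=np.array([.5039,-.0463,.0948]); YAW=-.1133
def where(tgt=None):
    s=observe(); B=blockR(YAW); p=B.inv().apply(s['eef_pos']-O)*1e3
    Rt=B*Ro.from_matrix([[0,1,0],[1,0,0],[0,0,-1]])
    rel=(Ro.from_rotvec(s['eef_rot']).inv()*Rt).as_rotvec(degrees=True)
    print('t',round(s['t'],2),'TCP in block mm',p.round(1),'turn needed deg',rel.round(2),'F_block',B.inv().apply(s['contact_force']).round(1),'w',round(s['width'],3),'grip',round(float(s['grip_force']),1))
E
python3 -c "
from h import *
where()"
```

```text
t 0.15 TCP in block mm [161.2  59.7  74.4] turn needed deg [-25.06  -1.42   6.39] F_block [-0.2  0.4 -0.5] w 1.001 grip 0.0
```

```bash
python3 -m handwheel '[[[0,0,-15],[-6.26,-0.36,1.6],1],[[0,0,-15],[-6.27,-0.36,1.6],1],[[0,0,-15],[-6.27,-0.35,1.6],1],[[0,0,-15],[-6.26,-0.35,1.59],1],[[0,0,0],[0,0,0],1],[[0,0,0],[0,0,0],1]]' 60 | tail -3; python3 -c "
from h import *
where()"
```

```text
contact_force: [0.4, 0.2, 0.2]
width: 0.144
grip_force: 0.0
t 0.65 TCP in block mm [177.1  59.6 133.1] turn needed deg [ 0.08 -0.01  0.04] F_block [0.4 0.2 0.1] w 0.144 grip 0.0
```

```bash
python3 -m handwheel '[[[-14,-21,0],[0,0,0],1],[[-14,-21,0],[0,0,0],1],[[-14,-21,4],[0,0,0],1],[[-14,-21,4],[0,0,0],1],[[-14,-21,5],[0,0,0],1],[[-14,-22,5],[0,0,0],1],[[-15,-22,5],[0,0,0],1],[[-15,-22,5],[0,0,0],1],[[-15,-22,5],[0,0,0],1],[[-15,-22,5],[0,0,0],1],[[0,0,0],[0,0,0],1],[[0,0,0],[0,0,0],1]]' | tail -3; python3 -c "
from h import *
import cv2
where()
a=get_image('scene')[140:240,220:320,::-1]; b=get_image('side')[130:230,200:300,::-1]
cv2.imwrite('pics/pre.png',cv2.resize(np.hstack([a,b]),None,fx=4,fy=4,interpolation=cv2.INTER_CUBIC))"
```

```text
contact_force: [-0.2, -0.4, 1.2]
width: -0.006
grip_force: 0.0
t 1.65 TCP in block mm [-37.8 -85.3  93.3] turn needed deg [-0.07 -0.02 -0.17] F_block [ 0.4 -0.4  1.1] w -0.006 grip 0.0
```

View pics/pre.png

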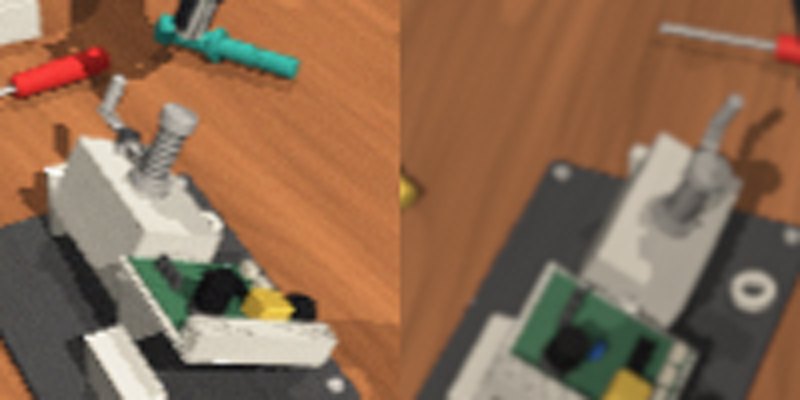

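Both views show the shut fingertips above and downhill of the post, at about (195,30) in the left half. Next I go down and then push uphill.

```bash
python3 -m handwheel '[[[0,0,12],[0,0,0],1],[[0,0,12],[0,0,0],1],[[0,0,12],[0,0,0],1],[[0,0,12],[0,0,0],1],[[0,0,12],[0,0,0],1],[[0,0,10],[0,0,0],1],[[0,0,0],[0,0,0],1],[[0,5,0],[0,0,0],1],[[0,5,0],[0,0,0],1],[[0,4,0],[0,0,0],1],[[0,4,0],[0,0,0],1]]' | tail -3; python3 -c "
from h import *
where()"
```

```text
contact_force: [-1.4, -1.0, 0.1]
width: 0.004
grip_force: 0.7
t 2.67 TCP in block mm [-17.2 -84.7  25.1] turn needed deg [0.18 0.03 0.04] F_block [-1.1 -1.2  0.6] w 0.004 grip 0.7
```

```bash
python3 -m handwheel '[[[0,4,0],[0,0,0],1],[[0,4,0],[0,0,0],1],[[0,4,0],[0,0,0],1],[[0,4,0],[0,0,0],1],[[0,4,0],[0,0,0],1],[[0,3,0],[0,0,0],1],[[0,0,0],[0,0,0],1]]' | tail -3; python3 -c "
from h import *
import cv2
where()
a=get_image('scene')[140:240,220:320,::-1]; b=get_image('side')[130:230,200:300,::-1]
cv2.imwrite('pics/push.png',cv2.resize(np.hstack([a,b]),None,fx=4,fy=4,interpolation=cv2.INTER_CUBIC))"
```

```text
contact_force: [-0.8, 0.7, -0.1]
width: -0.002
grip_force: 0.5
t 3.25 TCP in block mm [  4.4 -84.5  24. ] turn needed deg [ 0.07 -0.01  0.01] F_block [-0.9  0.6  0.3] w -0.002 grip 0.5
```

View pics/push.png

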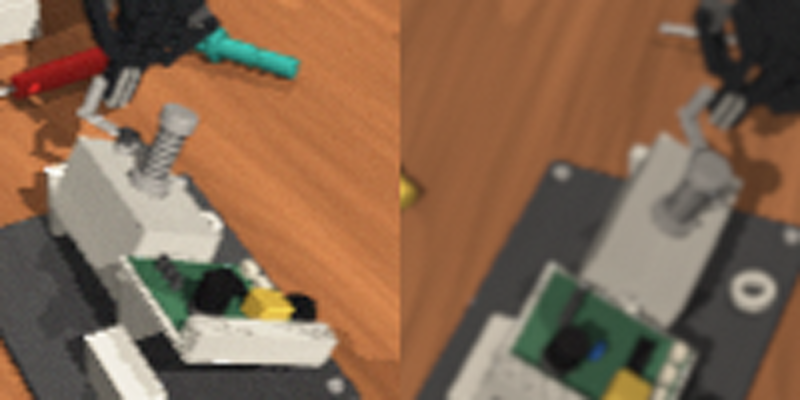

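The post's top has moved from about (119,78) to (100,78) in the scene half, and from (735,98) to (707,92) in the side half. I push 8 mm more for margin, then retreat. Backing off downhill first frees the post, then I lift.

```bash
python3 -m handwheel '[[[0,4,0],[0,0,0],1],[[0,4,0],[0,0,0],1],[[0,0,0],[0,0,0],1],[[0,0,0],[0,0,0],1]]' | tail -3; python3 -c "
from h import *
where()"
python3 -m handwheel '[[[0,-6,0],[0,0,0],1],[[0,-8,0],[0,0,0],1],[[0,0,-20],[0,0,0],1],[[0,0,-25],[0,0,0],1],[[0,0,-25],[0,0,0],1],[[0,0,-10],[0,0,0],-1],[[16,0,0],[0,0,0],-1],[[16,0,0],[0,0,0],-1],[[16,0,0],[0,0,0],-1],[[16,0,0],[0,0,0],-1],[[20,0,0],[0,0,0],-1],[[0,0,0],[0,0,0],-1],[[0,0,0],[0,0,0],-1]]' | tail -3; python3 -c "
from h import *
import cv2
where()
ims=[get_image('scene')[140:240,220:320,::-1],get_image('side')[130:230,200:300,::-1]]
w=get_image('wrist')[:,:,::-1]
cv2.imwrite('pics/w1.png',w)
a=cv2.resize(np.vstack(ims),(288,576),interpolation=cv2.INTER_CUBIC)
cv2.imwrite('pics/post.png',np.hstack([a,cv2.resize(cv2.copyMakeBorder(w,0,48,0,0,cv2.BORDER_CONSTANT),(512,432))[:384] if 0 else cv2.copyMakeBorder(w,0,192,0,0,cv2.BORDER_CONSTANT)]))"
```

```text
contact_force: [-1.0, -0.1, -1.3]
width: -0.008
grip_force: 0.6
t 3.68 TCP in block mm [ 12.7 -84.8  24.3] turn needed deg [0.14 0.05 0.01] F_block [-1.5 -0.2 -0.7] w -0.008 grip 0.6
contact_force: [-0.7, 0.5, -0.0]
width: 1.003
grip_force: 0.0
t 4.77 TCP in block mm [-2.100e+00 -1.000e-01  1.043e+02] turn needed deg [ 0.15 -0.02  0.12] F_block [-0.6  0.4  0.3] w 1.003 grip 0.0
```

View pics/post.png

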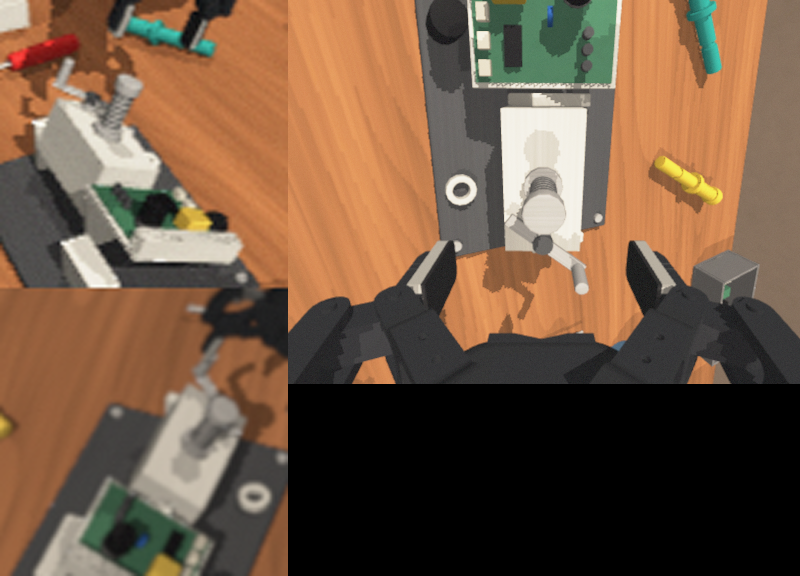

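The keeper is clear: its tail runs to about (583,285) and its nose to about (510,222), roughly 0.8-0.9 rad. I check the alignment with this face-on wrist view, with corners at (213,108), (299,108), (295,250), (217,250) and head centre at (256,212).

```bash
python3 -c "
from h import *
import cv2
w=cv2.imread('pics/w1.png'); g=cv2.cvtColor(w,cv2.COLOR_BGR2GRAY)
c=calibration('wrist'); B=blockR(YAW)
def on(uv,z):
    d=c['R'].T@np.array([(uv[0]-c['cx'])/c['fx'],(uv[1]-c['cy'])/c['fy'],1]); C=-c['R'].T@c['t']
    C=B.inv().apply(C-O)*1e3; d=B.inv().apply(d); return (C+d*(z-C[2])/d[2]).round(1)
for uv,z in [((213,108),0),((299,108),0),((295,250),0),((217,250),0),((256,212),68),((292,276+10),44.5)]: print(uv,on(uv,z))
cv2.imwrite('pics/w1c.png',cv2.resize(w[95:305,190:320],None,fx=2.8,fy=2.8,interpolation=cv2.INTER_CUBIC)[:600])
"
```

```text
(213, 108) [-34.9  65.    0. ]
(299, 108) [34.8 64.8  0. ]
(295, 250) [ 36.9 -64.9   0. ]
(217, 250) [-36.8 -64.7   0. ]
(256, 212) [-0.8  2.2 68. ]
(292, 286) [ 28.6 -72.2  44.5]
```

View pics/w1c.png

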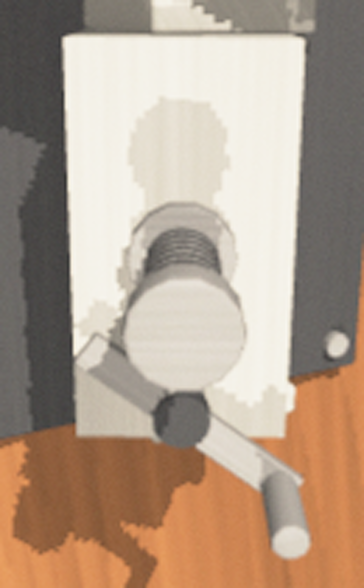

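The view confirms the pose to about 1 mm, the keeper clear at about 0.8 rad, and the pin still home. I descend over the pin.

```bash
python3 -m handwheel '[[[0,1,10],[-0.1,0,0.1],-1],[[0,1,12],[0,0,0],-1],[[0,0,12],[0,0,0],-1],[[0,0,12],[0,0,0],-1],[[0,0,12],[0,0,0],-1],[[0,0,12],[0,0,0],-1],[[0,0,10],[0,0,0],-1],[[0,0,8],[0,0,0],-1],[[0,0,0],[0,0,0],-1],[[0,0,0],[0,0,0],-1]]' 20| tail -3; python3 -c "
from h import *
where()"
```

```text
contact_force: [1.0, -0.3, 1.0]
width: 1.001
grip_force: 0.0
t 5.75 TCP in block mm [-0.1 -1.1 15.9] turn needed deg [ 0.12  0.02 -0.15] F_block [ 1.4 -0.1  0.5] w 1.001 grip 0.0
```

```bash
python3 -m handwheel '[[[0,0,0],[0,0,0],0.2],[[0,0,0],[0,0,0],0.2],[[0,0,0],[0,0,0],0.2],[[0,0,0],[0,0,0],0.4],[[0,0,0],[0,0,0],0.5],[[0,0,0],[0,0,0],0.6],[[0,0,0],[0,0,0],0.6],[[0,0,0],[0,0,0],0.6]]' 20| tail -3; python3 -c "
from h import *
where()"
```

```text
contact_force: [-4.0, -0.0, 3.6]
width: 0.307
grip_force: 19.4
t 6.42 TCP in block mm [ 0.6 -0.5 16.5] turn needed deg [ 0.2   0.   -0.09] F_block [-2.1 -0.5  5. ] w 0.307 grip 19.4
```

```bash
python3 -m handwheel '[[[0,0,0],[0,0,0],0.8],[[0,0,0],[0,0,0],1],[[0,0,0],[0,0,0],1],[[0,0,0],[0,0,0],1]]' 45| tail -3; python3 -c "
from h import *
where()"
python3 -m handwheel '[[[0,0,-1],[0,0,0],1],[[0,0,-2],[0,0,0],1],[[0,0,-2],[0,0,0],1],[[0,0,0],[0,0,0],1]]' | tail -3; python3 -c "
from h import *
where()"
```

```text
contact_force: [-5.5, 0.1, 6.1]
width: 0.299
grip_force: 43.5
t 6.75 TCP in block mm [ 0.6 -0.5 16.5] turn needed deg [ 0.19  0.   -0.09] F_block [-2.4 -0.5  7.9] w 0.299 grip 43.5
contact_force: [1.2, -0.5, -1.4]
width: 0.296
grip_force: 44.3
t 7.08 TCP in block mm [ 0.1 -0.5 21.2] turn needed deg [ 0.18  0.   -0.1 ] F_block [ 0.6 -0.4 -1.8] w 0.296 grip 44.3
```

The pin moves freely: about 2 N of load, roughly its weight. I continue drawing.

```bash
python3 -m handwheel '[[[0,0,-3],[0,0,0],1],[[0,0,-3],[0,0,0],1],[[0,0,-3],[0,0,0],1],[[0,0,-3],[0,0,0],1],[[0,0,-3],[0,0,0],1],[[0,0,-3],[0,0,0],1],[[0,0,-2],[0,0,0],1],[[0,0,0],[0,0,0],1]]' | tail -3; python3 -c "
from h import *
where()"
```

```text
contact_force: [0.5, -0.1, -2.3]
width: 0.296
grip_force: 44.3
t 7.75 TCP in block mm [ 0.5 -0.6 41.7] turn needed deg [ 0.22  0.01 -0.09] F_block [-0.5 -0.  -2.3] w 0.296 grip 44.3
```

```bash
python3 -m handwheel '[[[0,0,-3],[0,0,0],1],[[0,0,-3],[0,0,0],1],[[0,0,-3],[0,0,0],1],[[0,0,-3],[0,0,0],1],[[0,0,-3],[0,0,0],1],[[0,0,-3],[0,0,0],1],[[0,0,-1],[0,0,0],1],[[0,0,0],[0,0,0],1],[[0,0,0],[0,0,0],1],[[0,0,0],[0,0,0],1]]' | tail -3; python3 -c "
from h import *
import cv2
where()
a=get_image('scene')[140:240,220:320,::-1]; b=get_image('side')[130:230,200:300,::-1]
cv2.imwrite('pics/end.png',cv2.resize(np.hstack([a,b]),None,fx=4,fy=4,interpolation=cv2.INTER_CUBIC))"
```

```text
contact_force: [1.1, -0.2, -1.2]
width: 0.294
grip_force: 44.3
t 8.58 TCP in block mm [ 0.4 -0.6 60.3] turn needed deg [ 0.22  0.   -0.1 ] F_block [ 0.5 -0.1 -1.6] w 0.294 grip 44.3
```

View pics/end.png

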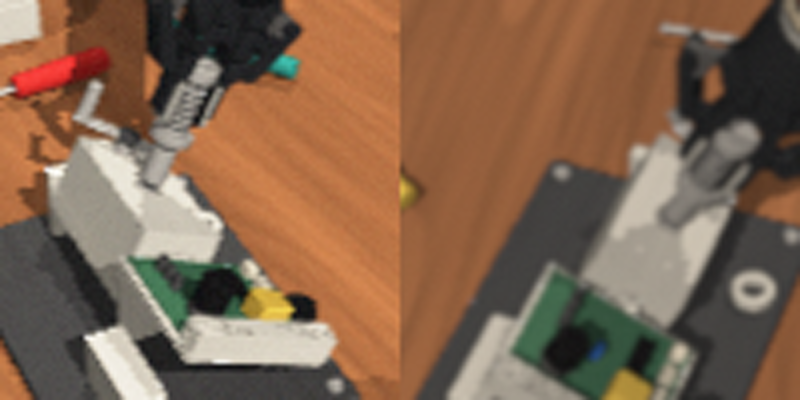

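The shank now stands out of the face (scene half, collar at (170,143), face at (152,180)), and the keeper is still clear. I add 1 mm for margin, settle and hand in.

```bash
python3 -m handwheel '[[[0,0,-1],[0,0,0],1],[[0,0,0],[0,0,0],1],[[0,0,0],[0,0,0],1],[[0,0,0],[0,0,0],1],[[0,0,0],[0,0,0],1],[[0,0,0],[0,0,0],1]]' | tail -3; python3 -c "
from h import *
where()
print(finish_job())"
```

```text
contact_force: [1.7, -0.8, -2.1]
width: 0.296
grip_force: 44.3
t 9.18 TCP in block mm [ 0.1 -0.5 61.2] turn needed deg [ 0.18  0.   -0.1 ] F_block [ 0.7 -0.6 -2.7] w 0.296 grip 44.3
the job is handed in; nothing more can be done
None
```

The job is handed in (no verdict was returned): the keeper is swung clear at about 0.8 rad, and the pin is drawn about 44.5 mm by TCP travel and held still with a 44 N grip, with under 1 N sideways force.

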